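# Stop the magnetic stirrer rocking with a wedge

## Task

The small white magnetic stirrer rocks because the foot at its front right corner is screwed up too far: with the closed fingertips push the light wooden wedge along the worktop, thin end first, under that foot until it is snug. Then press down firmly for about a second on top of the stirrer, right above that foot, to test it; if it still gives, push the wedge further in and test again. Do not pick anything up, shove the stirrer out of its place or disturb the other things, and leave the stirrer level with the wedge under its foot.

Things in the scene. Friction and masses are not known exactly. Their poses are not given: they have to be found in the camera images.
- stirrer: Magnetic stirrer, loose, about 2.8 kg: white case 130 (x) x 150 (y) mm, underside 16 mm, flat top 55 mm above the worktop; round plate (86 mm dia) 6 mm proud of the top's middle; knob 12 mm out of the front (-x) face, left of its middle. Origin under its centre at worktop level; x to its back, y to its left. Four feet, 14 mm dia, at x = +-50, y = +-60 mm; the one at (-50, -60) is screwed up.
- low_foot (a point): Point on the stirrer straight below the middle of the screwed-up foot (front right corner, 15 mm in from the front and right faces), at worktop level. The foot's sole hangs 4.5 to 8.5 mm higher; how much is not told: feel for it. The wedge slides with under 1 N until it meets the foot, then the force climbs steeply: 4 to 6 N is snug; above about 8 N the stirrer may slide or lift.
- low_corner_top (a point): Point on the flat top of the case straight above the screwed-up foot, 55 mm above the worktop: press here. Unwedged, 1 to 2 N here tips the stirrer until the foot lands, and it tips back when let go; it stands level on its three good feet. Properly wedged, the point stays within about 1 mm under the press.
- wedge: Loose light wooden wedge, about 40 g, 90 mm long (x), 40 wide (y), rising evenly from 2 mm at the thin end (+x) to 18 mm at the thick end (-x); origin in the middle of its underside. It starts flat to the right of the stirrer, thin end towards the screwed-up foot and 35 to 75 mm from that foot's middle, up to 12 mm off line, turned up to 0.12 rad. It clears the case and meets only the foot.
- wedge_back (a point): Middle of the wedge's upright back face (40 wide, 18 high), 9 mm above the worktop: push here, along the wedge's x.
- wedge_tip (a point): Middle of the wedge's thin edge, at worktop level.
- brown_bottle: Small brown bottle with a white cap, 38 mm diameter, 75 tall; origin in the middle of its underside. A bystander.
- sample_cup: Sample cup with a screw lid, 62 mm diameter, 69 tall; origin in the middle of its underside. A bystander.
- marker: Felt marker lying flat, 15 x 124 x 16 mm, long along its y; origin in the middle of its underside. A bystander.
- sample_vial: Upright glass vial with a cap, 27 mm diameter, 66 tall; origin in the middle of its underside. A bystander.
- tweezer: Steel tweezers lying flat, 12 x 118 x 8 mm, long along its y; origin in the middle of its underside. A bystander.
- notes: Open log book lying flat, 108 x 152 x 12 mm; origin in the middle of its underside. A bystander.

How it is judged:
On the way, in this order (a step that is already met when the one before it is completed fails the run):
1. the wedge's thin end is under the screwed-up foot (x of low_foot in the frame of wedge between -0.02 and 0.045 m and y of low_foot in the frame of wedge between -0.02 and 0.02 m), for 0.1 s.
2. the fingers press down on top above that foot with more than 4 N and the stirrer does not give (all of step 1 and contact force between the fingers and stirrer above 4 N and horizontal distance between the grasp point and low_corner_top below 0.035 m and height (world z) of the grasp point above 0.06 m and angle between stirrer's own z axis and vertical below 0.014 rad), for 0.3 s.
At the end, for the whole second after the job is handed in: The middle of the screwed-up foot is over the wedge (behind its thin edge, within 20 mm of its centre line); the stirrer stands level within 0.014 rad (about 1.1 mm at the corner), less than 30 mm from where it stood; the wedge lies flat on the worktop; all at rest (all of step 1 and angle between stirrer's own z axis and vertical below 0.014 rad and angle between wedge's own z axis and vertical below 0.06 rad and height (world z) of wedge below 0.005 m and height (world z) of stirrer below 0.006 m and distance of stirrer from where it was at the start of the episode below 0.03 m and linear speed of each of stirrer, wedge below 0.02 m/s); the robot touches nothing.
It fails at once if the wedge is lifted (height (world z) of wedge above 0.015 m).
It fails at once if the stirrer is lifted (height (world z) of stirrer above 0.012 m).
It fails at once if the stirrer is shoved out of its place (30 mm) (distance of stirrer from where it was at the start of the episode above 0.03 m).
It fails at once if a bystander is disturbed (moved 30 mm) (distance of any of brown_bottle, sample_cup, marker, sample_vial, tweezer, notes from where it was at the start of the episode above 0.03 m).
It also fails if it takes over 45 s, if anything falls off the work surface, if the arm or the gripper's body presses on something with over 40 N, if the wrist force passes 120 N, or if a joint passes its speed limit or range.

## Robot

A 6-joint arm with a two-finger parallel gripper is mounted at the origin on a cart in front of the work surface, level with it; the furniture and walls round the work are solid. World frame = base frame: x ahead of the robot, y to its left, z up, the work surface at z = 0. Lengths are in m, angles in rad, forces in N, time in s.
With the tool pointing down it reaches from about 0.3 to 0.775 m from the base axis. Payload 14.6 kg.
Tool frame: the origin (TCP) lies at the centre of the arm's flange, where the gripper is bolted on; the fingertips stand 199 mm ahead of it and the grasp point (between the pads) lies ctrl.tcp_to_grasp ahead of it (ctrl.tcp_to_grasp is the distance from the TCP to the grasp point, in m); z points along the fingers, y is the line along which they close (so a half turn about z gives the same grasp; the last joint's range is limited). The gripper opens to 94 mm and grips with 3 to 60 N. Pads are 16 mm wide; open, the fingers measure 119 mm over their backs; the gripper's body (75 mm by 177 mm) begins 78 mm behind the grasp point.
Start: joints at [1.236, 0.3, 1.521, -0, 1.321, -0.067], TCP at [0.146, 0.53, 0.405] pointing down, gripper open.
Joint ranges: [-3.03, 3.03], [-0.79, 2.21], [0.23, 2.52], [-1.04, 4.18], [0, 3.07], [-2.55, 2.55]. Speed limits (rad/s): [2.22, 2.22, 2.57, 3.14, 3.14, 3.14].

## Interface

Orientations are given as [roll, pitch, yaw] about the fixed x, y, z axes, in that order (R = Rz(yaw) Ry(pitch) Rx(roll)).
In Python, from station import ctrl gives the robot as it stands. The module is installed in compiled form; this text tells all that it offers.
- The arm moves only by the shell command python3 -m jog 'ROWS' [OPENING] [FORCE]. ROWS is JSON, a list of rows, each a list of 6 numbers: the shift along the tool's x, y, z in cm, then the turn, a rotation vector about the tool's x, y, z in rad. In form: [[tx, ty, tz, ax, ay, az], ...]. A call has 1 to 8 rows; each row is the pose to reach, as a shift and turn from the pose commanded when the call began, along the tool's axes at that moment; what a row does not reach only later rows make up. A row lasts 1/10 s, in which the tool goes at most 50 mm and 8.59 degrees, less where a joint would pass 70% of its speed; a pose out of reach is approached as far as the arm can. A call with a gripper value outside its range is refused whole. OPENING is the opening in per cent of the stroke, from 0 (shut) to 100 (fully open), set as the call begins (- or left out, the last holds). The fingers move at their own pace and stop on an object; FORCE is the grip in N (left out, the last holds). Time passes only in rows, so rows that repeat a pose let the fingers close. It gives the time, the measured TCP pose, the force, the opening and the grip force at its end, in the units of the state.
- ctrl.get_obs(): the state, without advancing time (a new reading comes with each control period).
- ctrl.camera(name): name is "scene" or "top" or "wrist"; returns a dict with "img" (480x640x3 uint8, blue, green, red), "intrinsics" (3x3 intrinsics, pixels), "R" (3x3) and "t" (3): a world point X has camera coordinates R X + t. Camera axes: x right, y down, z forward; pixel columns grow to the right and rows downward; lengths in m; the calibration is good to about 2 mm. A picture is of the moment at which its call begins. There is no depth.
- ctrl.hand_in(): hands the job in; it is judged then, once.
The state is a dict: "time_s": time; "qpos": joint angles; "joint_vel": joint speeds; "tau": joint torques, N m; "ee_pos": TCP position; "eef_rot": TCP orientation; "force": force on the tool from outside, world axes, zero at the start; "moment": the same for the moment, N m; "grip_width": finger opening in m; "grip_force": force on a finger pad.
Only numpy, scipy, OpenCV 4.12 (cv2) and the standard library are available. Lean on these libraries where they do the work, as an engineer would, in place of code of your own. Each camera call takes 0.05 s, during which the arm holds its last target. There are 200 camera calls.

## Working session

There is one attempt and no reset: what is moved stays moved. The work goes in short steps, Python scripts to look and compute and a shell command to move; the robot and the scene stay as the last step left them, time stands still between calls to the robot, and variables do not carry over. Pictures are saved under pics/ and viewed, at most 10 in all, crops included, and the job is handed in when it is done.

```bash
mkdir -p pics
python3 - <<'E'
from station import ctrl
import cv2
o=ctrl.get_obs();print(o,ctrl.tcp_to_grasp)
for n in("top","scene"):
    c=ctrl.camera(n);cv2.imwrite(f"pics/{n}0.png",c["img"]);print(n,c["intrinsics"],c["R"],c["t"])
E
```

```text
{'time_s': 0.0, 'qpos': array([ 1.23640427e+00,  3.00479800e-01,  1.52154835e+00, -2.39393511e-05,
        1.32071220e+00, -6.65822893e-02]), 'joint_vel': array([-0.0005118 ,  0.00110786,  0.00030286,  0.00085134, -0.00184172,
        0.00054477]), 'tau': array([-3.80576123e-03, -5.31789351e+01, -3.52742457e+01,  7.06650387e-02,
        2.43756064e-02, -1.08206891e-04]), 'ee_pos': array([0.14552782, 0.53037188, 0.40409527]), 'eef_rot': array([-3.14044595e+00, -5.32237295e-05,  2.87378880e+00]), 'force': array([-0.08757757, -0.04095479, -0.44699431]), 'moment': array([-0.01956502,  0.02358026, -0.07004624]), 'grip_force': 0.0, 'grip_width': 0.09408449318662683} 0.1804
top [[589.65828378   0.         318.5784409 ]
 [  0.         589.65828378 246.56737142]
 [  0.           0.           1.        ]] [[ 3.27269016e-01 -9.44930956e-01  6.91845155e-04]
 [-8.43132316e-01 -2.92342319e-01 -4.51291333e-01]
 [ 4.26641406e-01  1.47110353e-01 -8.92376408e-01]] [-0.19849558  0.47765126  1.11201018]
scene [[467.81179508   0.         311.75276534]
 [  0.         467.81179508 245.2113432 ]
 [  0.           0.           1.        ]] [[ 0.88196458 -0.47121027  0.00996756]
 [-0.33806391 -0.64720738 -0.68325354]
 [ 0.32840717  0.59923575 -0.73011318]] [-0.47666371  0.21895861  1.00549428]
```

View pics/top0.png

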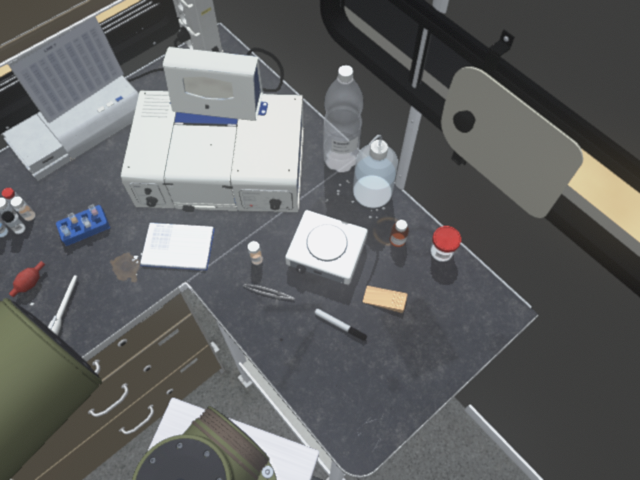

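View pics/scene0.png

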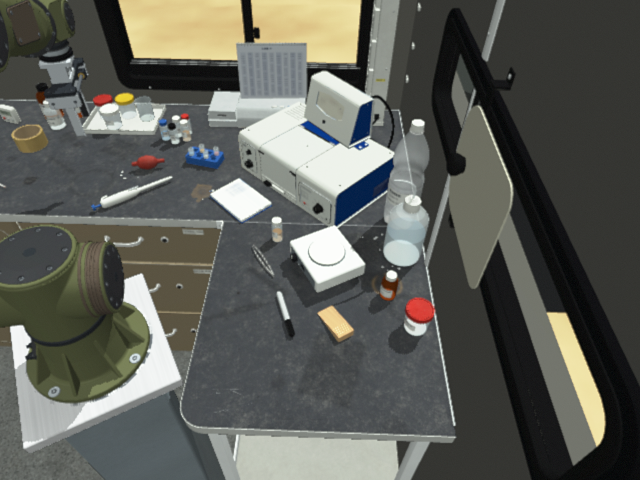

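The top view shows the stirrer at about (327,245), the wedge at (385,299), the marker at (341,324), the bottle at (399,233) and the cup at (445,243). Next I'll measure them with colour masks.

```bash
cat > h.py <<'E'
import numpy as np,cv2
from station import ctrl
def ray(c,uv,z):
    K,R,t=c["intrinsics"],c["R"],c["t"]; o=-R.T@t
    d=(R.T@np.linalg.inv(K)@np.c_[np.atleast_2d(uv),np.ones(len(np.atleast_2d(uv)))].T).T
    return o+d*((z-o[2])/d[:,2])[:,None]
def proj(c,X):
    p=(c["R"]@np.atleast_2d(X).T).T+c["t"];p=(c["intrinsics"]@p.T).T
    return p[:,:2]/p[:,2:]
def wmask(im):
    h=cv2.cvtColor(im,cv2.COLOR_BGR2HSV);return cv2.inRange(h,(8,70,110),(25,200,255))
def blob(m,seed):
    n,l,s,ce=cv2.connectedComponentsWithStats(m);i=1+np.argmin(np.hypot(*(ce[1:]-seed).T)+1e4*(s[1:,4]<60))
    return (l==i).astype(np.uint8)
def poly(b,n=None):
    k=max(cv2.findContours(b,0,1)[0],key=cv2.contourArea);return cv2.convexHull(k)[:,0].astype(float)
E
python3 - <<'E'
from h import *
for n,sw,ss in(("top",(385,299),(327,240)),("scene",(336,323),(325,255))):
    c=ctrl.camera(n);im=c["img"]
    b=blob(wmask(im),sw);print(n,"wedge area",b.sum())
    a=cv2.approxPolyDP(poly(b).astype(np.int32).reshape(-1,1,2),2.5,True)[:,0];print(a.tolist());print(ray(c,a,0).round(3).tolist());print(ray(c,a,.018).round(3).tolist())
    h=cv2.cvtColor(im,cv2.COLOR_BGR2HSV)
    for v in(225,):
        m=cv2.inRange(im,(v,v,v),(255,255,255));b=blob(m,ss)
        a=cv2.approxPolyDP(poly(b).astype(np.int32).reshape(-1,1,2),4,True)[:,0];print("stir",b.sum(),a.tolist());print(ray(c,a,.055).round(3).tolist())
    u,vv=(np.array(ss)+(25,25)).astype(int);cr=im[vv-75:vv+75,u-100:u+100];cv2.imwrite(f"pics/{n}crop.png",cv2.resize(cr,None,fx=4,fy=4,interpolation=2));print("crop origin",u-100,vv-75)
c=ctrl.camera("top")
for nm,p,z in(("bottle",(400,226),.07),("cup",(446,238),.069),("vial",(254,246),.066),("mk",(316,312),.015),("mk",(364,337),.015),("tw",(246,289),.005),("tw",(293,298),.005)):print(nm,ray(c,p,z).round(3))
E
```

```text
top wedge area 737
[[367, 287], [405, 293], [402, 311], [364, 302]]
[[0.511, -0.147, 0.0], [0.525, -0.23, 0.0], [0.482, -0.235, 0.0], [0.475, -0.151, 0.0]]
[[0.503, -0.148, 0.018], [0.517, -0.23, 0.018], [0.475, -0.235, 0.018], [0.468, -0.152, 0.018]]
stir 3139 [[306, 211], [365, 229], [348, 277], [286, 256]]
[[0.62, 0.035, 0.055], [0.62, -0.105, 0.055], [0.496, -0.105, 0.055], [0.5, 0.038, 0.055]]
crop origin 252 190
scene wedge area 662
[[331, 305], [353, 329], [351, 335], [339, 341], [317, 313]]
[[0.514, -0.145, -0.0], [0.525, -0.225, 0.0], [0.513, -0.236, 0.0], [0.482, -0.237, 0.0], [0.474, -0.149, 0.0]]
[[0.507, -0.156, 0.018], [0.517, -0.234, 0.018], [0.506, -0.245, 0.018], [0.475, -0.246, 0.018], [0.468, -0.16, 0.018]]
stir 2219 [[334, 226], [363, 264], [318, 282], [291, 241]]
[[0.621, 0.031, 0.055], [0.618, -0.111, 0.055], [0.498, -0.109, 0.055], [0.501, 0.035, 0.055]]
crop origin 250 205
bottle [[ 0.644 -0.177  0.07 ]]
cup [[ 0.649 -0.279  0.069]]
vial [[0.495 0.11  0.066]]
mk [[ 0.413 -0.061  0.015]]
mk [[ 0.393 -0.175  0.015]]
tw [[0.417 0.104 0.005]]
tw [[ 0.431 -0.002  0.005]]
```

View pics/topcrop.png

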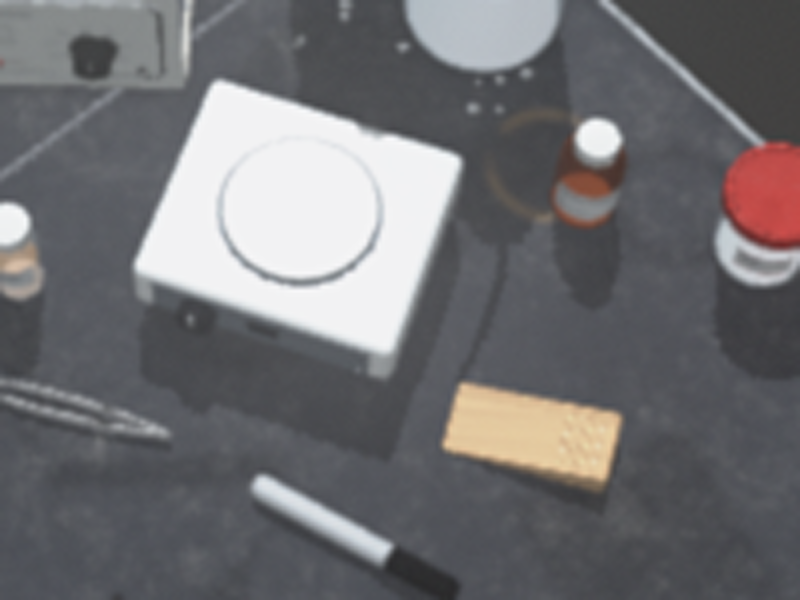

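View pics/scenecrop.png

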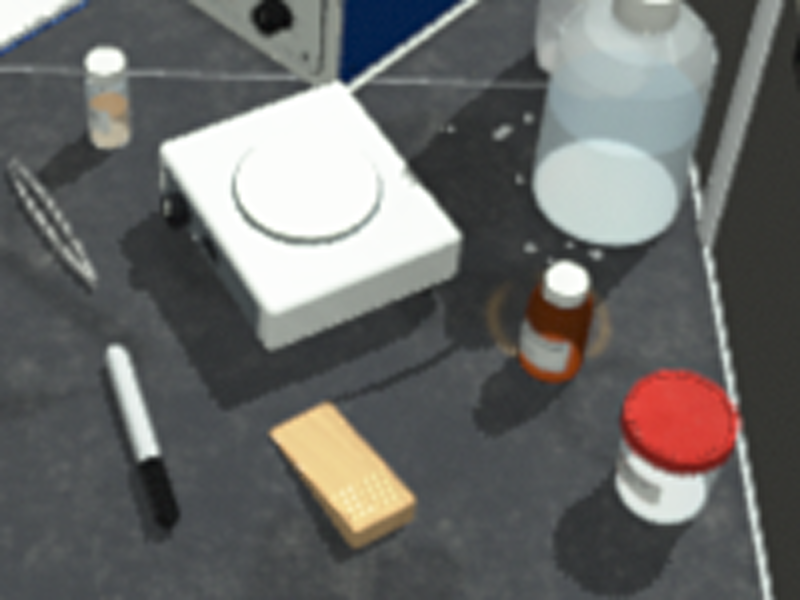

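The wedge tip is at about (0.494,-0.148) with its heading about 0.08 rad left of +y. The foot is at about (0.508,-0.095), so the wedge's line runs about 19 mm to its side (x too small). I'll first nudge the back end of the wedge sideways to aim it, then push from behind.

```bash
cat >> h.py <<'E'
from scipy.spatial.transform import Rotation as Ro
def go(xyz,yaw):  # tip target -> tool-axis shift in cm and turn
    o=ctrl.get_obs();R=Ro.from_euler("xyz",o["eef_rot"]);T=Ro.from_euler("xyz",[np.pi,0,yaw])
    d=R.inv().apply(np.array(xyz)+[0,0,.199]-o["ee_pos"])*100
    print("shift",d.round(2),"turn",(R.inv()*T).as_rotvec().round(3),"tip",(o["ee_pos"]+R.apply([0,0,.199])).round(4),"yaw",o["eef_rot"][2].round(3),"t",o["time_s"])
E
python3 -c "
from h import *
go([.542,-.224,.205],1.571)"
```

```text
shift [-58.2  -62.26   0.07] turn [-0.     0.     1.303] tip [0.1455 0.5303 0.2054] yaw 2.874 t 0.25
```

```bash
python3 -m jog '[[-58.2,-62.3,0,0,0,1.303],[-58.2,-62.3,0,0,0,1.303],[-58.2,-62.3,0,0,0,1.303],[-58.2,-62.3,0,0,0,1.303],[-58.2,-62.3,0,0,0,1.303],[-58.2,-62.3,0,0,0,1.303],[-58.2,-62.3,0,0,0,1.303],[-58.2,-62.3,0,0,0,1.303]]' 0 20; python3 -c "
from h import *
go([.542,-.224,.205],1.571)"
```

```text
time_s: 1.05
ee_pos: [0.3318, 0.1743, 0.4049]
eef_rot: [3.141, -0.0, 1.668]
force: [1.1, 1.0, 0.2]
grip_width: 0.0335
grip_force: 0.0
shift [-41.68  17.06   0.09] turn [ 0.001 -0.     0.097] tip [0.3319 0.1744 0.2059] yaw 1.668 t 1.05
```

```bash
python3 -m jog '[[-41,17,0,0,0,0.09],[-41,17,0,0,0,0.09],[-41,17,0,0,0,0.09],[-41,17,0,0,0,0.09],[-41,17,0,0,0,0.09],[-41,17,0,0,0,0.09],[-41,17,0,0,0,0.09],[-41,17,0,0,0,0.09]]'; python3 -m jog '[[0,0,0,0,0,0],[0,0,0,0,0,0]]'; python3 -c "
from h import *
go([.542,-.224,.03],1.571)"
```

```text
time_s: 1.85
ee_pos: [0.5224, -0.1777, 0.4046]
eef_rot: [3.142, -0.0, 1.583]
force: [0.7, -0.4, 0.5]
grip_width: 0.0006
grip_force: 0.0
time_s: 2.05
ee_pos: [0.5219, -0.1761, 0.4039]
eef_rot: [-3.14, -0.001, 1.582]
force: [-0.6, 0.2, -0.7]
grip_width: 0.0002
grip_force: 0.0
shift [-4.83  1.97 17.48] turn [-0.001 -0.001  0.011] tip [ 0.5217 -0.1759  0.2049] yaw 1.582 t 2.05
```

```bash
python3 -m jog '[[-4.8,2,4,0,0,0.01],[-4.8,2,8.5,0,0,0.01],[-4.8,2,13,0,0,0.01],[-4.8,2,17.5,0,0,0.01],[-4.8,2,17.5,0,0,0.01],[-4.8,2,17.5,0,0,0.01]]'
python3 - <<'E'
from h import *
go([.542,-.224,.005],1.571)
c=ctrl.camera("wrist");cv2.imwrite("pics/w1.png",c["img"])
E
```

```text
time_s: 2.65
ee_pos: [0.5428, -0.2225, 0.2312]
eef_rot: [3.141, 0.0, 1.575]
force: [0.5, -0.5, 0.7]
grip_width: 0.0006
grip_force: 0.0
shift [-0.15 -0.09  2.72] turn [0.    0.    0.004] tip [ 0.5429 -0.2225  0.0322] yaw 1.575 t 2.65
```

View pics/w1.png

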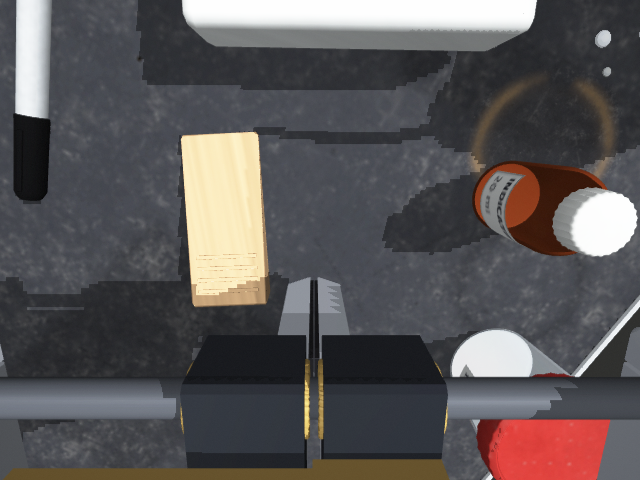

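The wrist view shows the wedge at pixels (181–268, 132–305) and the closed tips just right of its back end at about (314,285). I'll measure the wedge from this close view.

```bash
cat >> h.py <<'E'
def wedge(foot):
    c=ctrl.camera("wrist");h=cv2.cvtColor(c["img"],cv2.COLOR_BGR2HSV)
    b=blob(cv2.inRange(h,(8,35,130),(28,150,255)),(230,220))
    a=cv2.approxPolyDP(poly(b).astype(np.int32).reshape(-1,1,2),4,True)[:,0]
    print("px",a.tolist(),"z0",ray(c,a,0)[:,:2].round(4).tolist(),"z18",ray(c,a,.018)[:,:2].round(4).tolist())
    return c
E
python3 - <<'E'
from h import *
c=wedge(0)
print(c["t"],(-c["R"].T@c["t"]).round(3))
print("stirrer right face top edge",ray(c,[[217,48],[485,50]],.055).round(4), "tip px",proj(c,[.543,-.2225,.032]))
E
```

```text
px [[254, 131], [267, 271], [264, 300], [194, 304], [181, 134]] z0 [[0.513, -0.1445], [0.5178, -0.222], [0.5156, -0.2399], [0.4743, -0.2426], [0.4747, -0.1462]] z18 [[0.5156, -0.1448], [0.52, -0.2157], [0.518, -0.2322], [0.4802, -0.2346], [0.4805, -0.1464]]
[-0.54354966 -0.20008028  0.16554929] [ 0.544 -0.148  0.213]
stirrer right face top edge [[ 0.5083 -0.116   0.055 ]
 [ 0.6074 -0.1162  0.055 ]] tip px [[310.51395977 293.35150475]]
```

```bash
python3 -m jog '[[-0.15,-0.1,1.4,0,0,0],[-0.15,-0.1,2.7,0,0,0],[-0.15,-0.1,2.7,0,0,0],[-0.15,-1.1,2.7,0,0,0],[-0.15,-1.6,2.7,0,0,0],[-0.15,-2,2.7,0,0,0],[-0.15,-2.3,2.7,0,0,0],[-0.15,-2.3,2.7,0,0,0]]'
python3 - <<'E'
from h import *
go([.515,-.224,.005],1.571)
c=wedge(0);cv2.imwrite("pics/w2.png",c["img"])
E
```

```text
time_s: 3.55
ee_pos: [0.5193, -0.2249, 0.2029]
eef_rot: [3.141, 0.0, 1.574]
force: [-1.1, 0.9, -0.2]
grip_width: 0.0001
grip_force: 0.0
shift [ 0.09 -0.42 -0.11] turn [0.    0.    0.003] tip [ 0.5193 -0.2249  0.0039] yaw 1.574 t 3.55
px [[213, 119], [300, 130], [279, 324], [197, 314]] z0 [[0.4747, -0.1417], [0.5137, -0.1463], [0.5024, -0.2423], [0.4606, -0.2369]] z18 [[0.4791, -0.1426], [0.5143, -0.1467], [0.5041, -0.2333], [0.4664, -0.2284]]
```

View pics/w2.png

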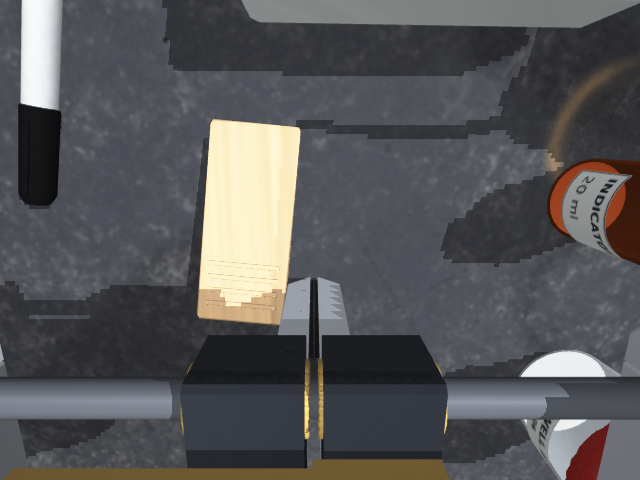

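The wedge is now turned clockwise by about 0.16 rad, which leaves the foot about 8 mm off its line. I'll nudge it 4 mm more, then retreat and come round behind it.

```bash
python3 -m jog '[[0,-0.2,0,0,0,0],[0,-0.45,0,0,0,0],[0,-0.45,0,0,0,0],[0,0.8,0,0,0,0],[0,1,-1,0,0,0],[0,1,-4,0,0,0],[0,1,-4,0,0,0]]'
python3 - <<'E'
from h import *
wedge(0)
go([.475,-.262,.03],1.42)
E
```

```text
time_s: 4.3
ee_pos: [0.5301, -0.2251, 0.2465]
eef_rot: [3.137, 0.002, 1.574]
force: [-0.1, -1.0, -0.6]
grip_width: 0.0003
grip_force: 0.0
px [[210, 118], [280, 132], [256, 288], [189, 276]] z0 [[0.4744, -0.14], [0.513, -0.1473], [0.4964, -0.2405], [0.4555, -0.2327]] z18 [[0.4789, -0.1408], [0.5144, -0.1475], [0.4991, -0.2333], [0.4615, -0.2261]]
shift [-3.69 -5.49  1.56] turn [0.003 0.001 0.154] tip [ 0.5303 -0.2252  0.0457] yaw 1.574 t 4.35
```

```bash
python3 -m jog '[[-3.2,-5.4,0,0,0,0.155],[-3.2,-5.4,0,0,0,0.155],[-3.2,-5.4,0,0,0,0.155],[-3.2,-5.4,2,0,0,0.155],[-3.2,-5.4,4,0,0,0.155],[-3.2,-5.4,4,0,0,0.155]]'
python3 - <<'E'
from h import *
o=ctrl.get_obs();print(o["force"])
go([.477,-.248,.005],1.416)
go([.482,-.229,.005],1.416)
E
```

```text
time_s: 4.95
ee_pos: [0.476, -0.2564, 0.201]
eef_rot: [-3.14, -0.001, 1.42]
force: [0.2, 0.3, 1.6]
grip_width: 0.0003
grip_force: 0.0
[0.16534544 0.31325556 1.59061188]
shift [ 0.84 -0.03 -0.3 ] turn [-0.002 -0.001  0.004] tip [ 0.4757 -0.2562  0.002 ] yaw 1.42 t 4.95
shift [ 2.8   0.18 -0.3 ] turn [-0.002 -0.001  0.004] tip [ 0.4757 -0.2562  0.002 ] yaw 1.42 t 4.95
```

```bash
python3 -m jog '[[0.8,0,-0.25,0,0,0],[1.5,0,-0.25,0,0,0],[2.1,0.06,-0.25,0,0,0],[2.7,0.13,-0.25,0,0,0],[3.3,0.2,-0.25,0,0,0],[3.9,0.27,-0.25,0,0,0],[4.5,0.34,-0.25,0,0,0],[4.5,0.34,-0.25,0,0,0]]'
python3 - <<'E'
from h import *
o=ctrl.get_obs();print(o["force"])
c=wedge(0);cv2.imwrite("pics/w3.png",c["img"])
go([.482,-.229,.005],1.416)
E
```

```text
time_s: 5.75
ee_pos: [0.486, -0.2123, 0.2051]
eef_rot: [-3.142, -0.0, 1.419]
force: [0.2, -0.5, -0.0]
grip_width: 0.0005
grip_force: 0.0
[ 0.16979014 -0.45194006 -0.0472319 ]
px [[355, 78], [356, 280], [272, 282], [268, 80]] z0 [[0.52, -0.1154], [0.5088, -0.2097], [0.4667, -0.2044], [0.4818, -0.1105]] z18 [[0.5178, -0.1177], [0.5077, -0.2028], [0.4697, -0.198], [0.4833, -0.1132]]
shift [-1.67 -0.14  0.11] turn [-0.    -0.     0.003] tip [ 0.4859 -0.2127  0.0061] yaw 1.419 t 5.8
```

View pics/w3.png

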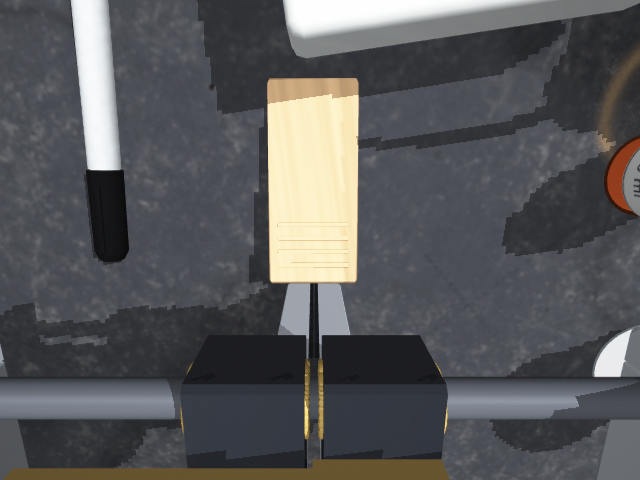

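The wedge sits square against the tips, with its tip edge at row 79 between columns 268 and 358. The stirrer's front right corner is at about (300,55). I'll check the corner and the foot's predicted pixel.

Run:
```python
from h import *
c=ctrl.camera("wrist");im=c["img"]
m=blob(cv2.inRange(im,(110,110,110),(255,255,255)),(450,15));m[:,:282]=0
a=cv2.approxPolyDP(poly(m).astype(np.int32).reshape(-1,1,2),3,True)[:,0];print(a.tolist());print(ray(c,a,.016).round(4).tolist());print(ray(c,a,.055).round(4).tolist())
print("foot px",proj(c,[.508,-.095,0]))
```

```text
[[639, 0], [617, 9], [309, 56], [297, 54], [291, 43], [283, 2]]
[[0.6297, -0.1064, 0.016], [0.6215, -0.1083, 0.016], [0.5009, -0.1069, 0.016], [0.4962, -0.1055, 0.016], [0.4945, -0.1012, 0.016], [0.4939, -0.0865, 0.016]]
[[0.5994, -0.1139, 0.055], [0.5931, -0.1153, 0.055], [0.5002, -0.1143, 0.055], [0.4966, -0.1131, 0.055], [0.4953, -0.1098, 0.055], [0.4948, -0.0985, 0.055]]
foot px [[321.6024591   31.07827697]]
```

```bash
python3 -m jog '[[0.5,0.06,0,0,0,0],[1,0.12,0,0,0,0],[1.5,0.18,0,0,0,0],[2,0.24,0,0,0,0],[2.4,0.3,0,0,0,0],[2.4,0.3,0,0,0,0]]'; python3 -m jog '[[0.15,0.02,0,0,0,0],[0.3,0.04,0,0,0,0],[0.3,0.04,0,0,0,0]]';python3 -m jog '[[0.15,0.02,0,0,0,0],[0.3,0.04,0,0,0,0],[0.3,0.04,0,0,0,0]]'
```

```text
time_s: 6.45
ee_pos: [0.4926, -0.1892, 0.2052]
eef_rot: [-3.142, -0.0, 1.419]
force: [-0.6, -0.4, 0.4]
grip_width: 0.0006
grip_force: 0.0
time_s: 6.75
ee_pos: [0.4933, -0.1868, 0.2051]
eef_rot: [3.142, -0.0, 1.419]
force: [-0.2, -0.0, -0.1]
grip_width: 0.0004
grip_force: 0.0
time_s: 7.05
ee_pos: [0.4941, -0.1838, 0.2051]
eef_rot: [-3.142, -0.0, 1.419]
force: [0.4, -1.2, 0.6]
grip_width: 0.0002
grip_force: 0.0
```

```bash
for i in 1; do :; done; python3 -m jog '[[0.2,0.02,0,0,0,0],[0.2,0.02,0,0,0,0]]'|sed -n '2p;4p'; python3 -m jog '[[0.2,0.02,0,0,0,0],[0.2,0.02,0,0,0,0]]'|sed -n '2p;4p'
```

```text
ee_pos: [0.4946, -0.1818, 0.2051]
force: [-0.1, -0.4, 0.3]
ee_pos: [0.4952, -0.1798, 0.2051]
force: [0.4, 0.2, 0.1]
```

```bash
python3 -m jog '[[0.2,0.02,0,0,0,0],[0.2,0.02,0,0,0,0]]'|sed -n '2p;4p'; python3 -m jog '[[0.2,0.02,0,0,0,0],[0.2,0.02,0,0,0,0]]'|sed -n '2p;4p'
```

```text
ee_pos: [0.4956, -0.1779, 0.2051]
force: [-0.3, -0.8, -0.9]
ee_pos: [0.4961, -0.1759, 0.2051]
force: [0.4, -0.0, 0.4]
```

```bash
python3 -m jog '[[0.15,0.02,0,0,0,0],[0.15,0.02,0,0,0,0]]'|sed -n '2p;4p'; python3 -c "
from h import *
wedge(0)"
```

```text
ee_pos: [0.4966, -0.1746, 0.2052]
force: [-0.1, 0.3, -0.6]
px [[268, 131], [356, 157], [354, 282], [270, 281]] z0 [[0.4885, -0.0941], [0.5268, -0.1117], [0.5182, -0.1729], [0.4764, -0.1659]] z18 [[0.4905, -0.0947], [0.5251, -0.1106], [0.5173, -0.1659], [0.4795, -0.1596]]
```

```bash
python3 -m jog '[[0.2,0,0,0,0,0],[0.2,0,0,0,0,0]]'|sed -n '2p;4p'; python3 -m jog '[[0.15,0,0,0,0,0],[0.15,0,0,0,0,0]]'|sed -n '2p;4p'
```

```text
ee_pos: [0.4968, -0.1726, 0.2052]
force: [-0.4, 0.1, -0.4]
ee_pos: [0.4971, -0.1711, 0.2051]
force: [0.4, -0.1, -0.3]
```

```bash
python3 -m jog '[[0.15,0,0,0,0,0],[0.15,0,0,0,0,0]]'|sed -n '2p;4p'; python3 -m jog '[[0.15,0,0,0,0,0],[0.15,0,0,0,0,0]]'|sed -n '2p;4p'
```

```text
ee_pos: [0.4973, -0.1696, 0.2051]
force: [-0.3, 0.4, 0.3]
ee_pos: [0.4975, -0.1681, 0.2051]
force: [0.4, 0.1, 0.2]
```

```bash
python3 -m jog '[[0.15,0,0,0,0,0],[0.15,0,0,0,0,0]]'|sed -n '2p;4p'; python3 -m jog '[[0.15,0,0,0,0,0],[0.15,0,0,0,0,0]]'|sed -n '2p;4p'
```

```text
ee_pos: [0.4978, -0.1667, 0.2051]
force: [-1.0, 0.0, 1.0]
ee_pos: [0.498, -0.1653, 0.2052]
force: [-0.3, -2.8, 0.0]
```

```bash
python3 -m jog '[[0.1,0,0,0,0,0],[0.1,0,0,0,0,0]]'|sed -n '2p;4p'; python3 -m jog '[[0.1,0,0,0,0,0],[0.1,0,0,0,0,0]]'|sed -n '2p;4p'
```

```text
ee_pos: [0.4981, -0.1645, 0.2052]
force: [-1.7, -4.9, -0.2]
ee_pos: [0.4982, -0.1638, 0.2052]
force: [-1.4, -8.7, -1.9]
```

The wedge is snug: the force climbed from 2.8 to 8.7 N over about 1.5 mm. I'll back off, rise, and check where things are.

```bash
python3 -m jog '[[-0.5,0,0,0,0,0],[-2,0,0,0,0,0],[-3,0,-2,0,0,0],[-3,0,-6,0,0,0],[-3,0,-9,0,0,0],[-3,0,-9,0,0,0]]'
python3 - <<'E'
from h import *
c=wedge(0);cv2.imwrite("pics/w4.png",c["img"])
go([.509,-.093,.070],1.42);print(proj(c,[[.509,-.093,.055],[.559,-.034,.055]]))
E
```

```text
time_s: 10.3
ee_pos: [0.4941, -0.194, 0.2991]
eef_rot: [3.135, 0.002, 1.418]
force: [0.6, -0.7, -0.3]
grip_width: 0.0007
grip_force: 0.0
px [[279, 79], [339, 115], [338, 190], [281, 190]] z0 [[0.491, -0.0793], [0.5274, -0.108], [0.5198, -0.1585], [0.4795, -0.1523]] z18 [[0.4919, -0.082], [0.526, -0.1088], [0.5189, -0.156], [0.4813, -0.1502]]
shift [10.19 -0.03  2.77] turn [ 0.003  0.001 -0.002] tip [ 0.4944 -0.194   0.0978] yaw 1.418 t 10.35
[[308.37924193  85.60691783]
 [389.86846932 -56.90865002]]
```

View pics/w4.png

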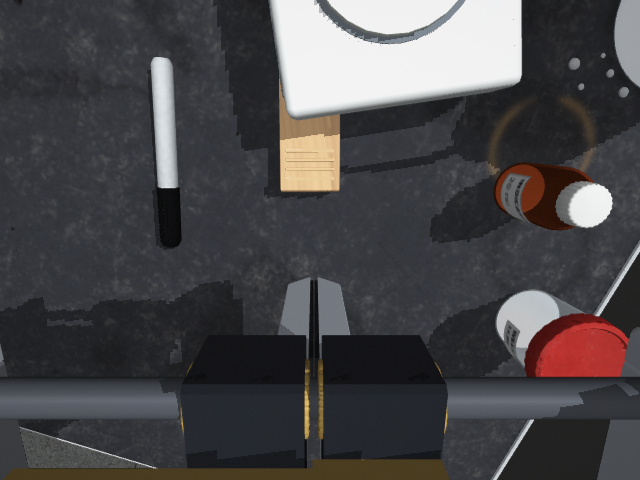

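The wedge (281–339, 115–190) runs under the stirrer's front right corner at (290,115). The computed foot position at (308,86) lies on its centre line. Next is the press test.

```bash
python3 -m jog '[[4,0,0,0,0,0],[8,0,0,0,0,0],[10.2,0,0,0,0,0],[10.2,0,2,0,0,0],[10.2,0,3,0,0,0],[10.2,0,3.4,0,0,0],[10.2,0,3.4,0,0,0]]'|sed -n '2p;4p'; python3 -m jog '[[0,0,0.2,0,0,0],[0,0,0.4,0,0,0],[0,0,0.5,0,0,0],[0,0,0.5,0,0,0]]'|sed -n '2p;4p'
```

```text
ee_pos: [0.509, -0.0927, 0.2603]
force: [0.2, 0.1, -0.1]
ee_pos: [0.5092, -0.0922, 0.2562]
force: [0.2, -0.3, 0.4]
```

```bash
python3 -m jog '[[0,0,0.1,0,0,0],[0,0,0.2,0,0,0],[0,0,0.2,0,0,0]]'|sed -n '2p;4p'; python3 -m jog '[[0,0,0.08,0,0,0],[0,0,0.08,0,0,0]]'|sed -n '2p;4p'
```

```text
ee_pos: [0.5092, -0.0922, 0.2545]
force: [-1.5, 0.4, 4.4]
ee_pos: [0.5092, -0.0922, 0.2543]
force: [-5.5, 0.6, 14.0]
```

It doesn't give: 0.2 mm for 10 N, with the tip at the level height of 55 mm. I'll hold for about a second, release, and check.

```bash
python3 -m jog '[[0,0,0,0,0,0],[0,0,0,0,0,0],[0,0,0,0,0,0],[0,0,0,0,0,0],[0,0,0,0,0,0],[0,0,0,0,0,0],[0,0,0,0,0,0],[0,0,0,0,0,0]]'|sed -n '2p;4p'; python3 -m jog '[[0,0,-0.5,0,0,0],[0,0,-4,0,0,0],[0,0,-8,0,0,0],[-5,0,-9,0,0,0],[-10,0,-9,0,0,0],[-10,0,-9,0,0,0],[-10,0,-9,0,0,0]]'|sed -n '1,4p'
python3 - <<'E'
from h import *
c=ctrl.camera("wrist");m=cv2.imwrite("pics/w5.png",c["img"]);wedge(0)
c=ctrl.camera("top");b=blob(cv2.inRange(c["img"],(225,)*3,(255,)*3),(327,240))
a=cv2.approxPolyDP(poly(b).astype(np.int32).reshape(-1,1,2),4,True)[:,0];print(a.tolist(),ray(c,a,.055).round(3).tolist())
E
```

```text
ee_pos: [0.5092, -0.0921, 0.2543]
force: [-6.3, 0.5, 13.3]
time_s: 13.45
ee_pos: [0.4938, -0.1917, 0.3432]
eef_rot: [-3.141, -0.0, 1.417]
force: [-0.2, 0.3, -0.9]
px [[288, 93], [338, 124], [337, 188], [289, 188]] z0 [[0.4914, -0.0796], [0.5268, -0.1084], [0.5191, -0.1585], [0.4799, -0.1525]] z18 [[0.4923, -0.0817], [0.5256, -0.1089], [0.5184, -0.1562], [0.4813, -0.1505]]
[[300, 96], [295, 178], [232, 177], [239, 121], [261, 95]] [[0.93, 0.162, 0.055], [0.696, 0.089, 0.055], [0.65, 0.229, 0.055], [0.807, 0.276, 0.055], [0.901, 0.256, 0.055]]
```

View pics/w5.png

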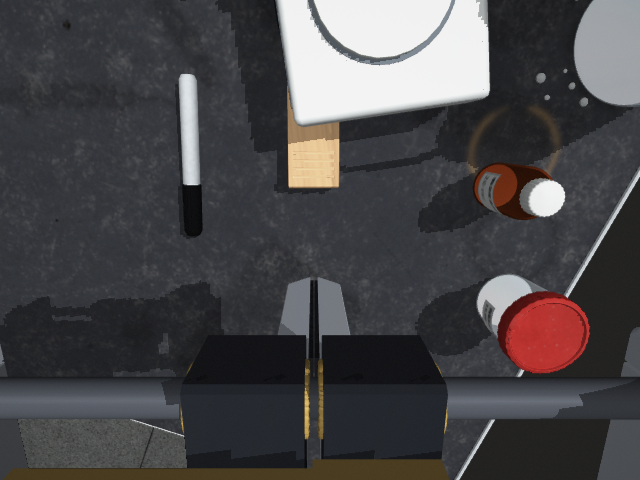

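The wedge hasn't moved (z0 corners within 0.5 mm of before) and still lies under the corner at (300,122). The bottle, cup and marker look untouched and the arm is clear of everything, so I'm handing in. The top-view mask in that check picked up the instrument behind, so I ignored its numbers.

```bash
python3 -c "
from station import ctrl
print(ctrl.hand_in())"
```

```text
the job is handed in; nothing more can be done
None
```

The wedge is snug under the stirrer's front right foot (the last push peaked at 8.7 N, above the 4–6 N aim), the corner gave about 0.2 mm as the press rose from 4 to about 14 N and held for about a second, and the job is handed in, with no verdict returned.

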